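# Lock the T-key into the drilling jig

### The arm

A 6-joint arm with a two-finger parallel gripper is mounted at the origin on the work surface. World frame = base frame: x ahead of the robot, y to its left, z up, the work surface at z = 0. Lengths are in mm, angles in rad, forces in N, time in s.
With the tool pointing down it reaches from about 300 to 775 mm from the base axis. Payload 14.6 kg.
Tool frame: the origin (TCP) lies midway between the tips of the shut fingers; the grasp point (between the pads) lies 19 mm behind it (manip.hold_point_z is the distance from the TCP to the grasp point, in mm); z points along the fingers, y is the direction in which the jaws open and shut (so a half turn about z gives the same grasp; the last joint's range is limited). The gripper opens to 94 mm and grips with 3 to 60 N. Pads are 16 mm wide; open, the fingers measure 119 mm over their backs; the gripper's body (75 mm by 177 mm) begins 78 mm behind the grasp point.
Start: joints at [1.074, 0.3, 1.521, -0, 1.321, -0.067], TCP at [229.175, 499.968, 205.446] pointing down, gripper open.
Joint ranges: [-3.03, 3.03], [-0.79, 2.21], [0.23, 2.52], [-1.04, 4.18], [0, 3.07], [-2.55, 2.55]. Speed limits (rad/s): [2.22, 2.22, 2.57, 3.14, 3.14, 3.14].

### API

Orientations are given as [roll, pitch, yaw] about the fixed x, y, z axes, in that order (R = Rz(yaw) Ry(pitch) Rx(roll)).
In Python, from cell import manip gives the robot as it stands.
- The arm moves only by the shell command python3 -m crank 'ROWS' [OPENING] [FORCE]. ROWS is JSON, a list of rows, each an object with "offset": the shift along the world's x, y, z in m, a list of three; "spin": the turn about the world's z in degrees. In form: [{"offset": [dx, dy, dz], "spin": spin}, ...]. A call has exactly 8 rows; each row is the pose to reach, as a shift and turn from the pose measured when the call began; what a row does not reach only later rows make up. A row lasts 1/12 s, in which the tool goes at most 41.7 mm and 7.16 degrees, less where a joint would pass 70% of its speed; a pose out of reach is approached as far as the arm can. A call with a gripper value outside its range is refused whole. OPENING is the opening, from 0 (shut) to 1 (fully open), set as the call begins (- or left out, the last holds). The fingers move at their own pace and stop on an object; FORCE is the grip in N (left out, the last holds). Time passes only in rows, so rows that repeat a pose let the fingers close, or fill a call up. It gives the time, the measured TCP pose, the force and the opening at its end, in the units of the state.
- manip.read_state(): the state, without advancing time (a new reading comes with each control period).
- manip.camera(name): name is "side" or "top"; returns a dict with "pixels" (480x640x3 uint8, red, green, blue), "fx", "fy", "cx", "cy" (pixels), "extrinsics" (4x4, takes a point from world to camera coordinates). Camera axes: x right, y down, z forward; pixel columns grow to the right and rows downward; lengths in mm; the calibration is good to about 2 mm. A picture is of the moment at which its call begins. There is no depth.
- manip.sign_off(): hands the job in, once; it reports no verdict.
Trained networks look in a picture, given as the dict that the camera call returned (one of the last four; its "shot" number tells which), for a name from the list of things; names that differ only in an ending like _2 or _b are one class to them, and where a whole thing is asked for, a point or a joint stands for the part that bears it (a point fixed in the world has none). Each returns a list of dicts, best first, with "conf" (0 to 1); they miss things now and then, are a little off and sometimes report something else, mostly with a low value. They report only what shows in the picture. A call takes as long as a camera call. They do not tell look-alikes from the thing itself.
- manip.search_frame(picture, name): "location" ([x, y, z] in mm, in world coordinates, good to about 4 mm: the middle of the surface that is visible of it).
- manip.masks_of(picture, name): "mask" (480x640 bool, what is visible of it).
The state is a dict: "clock": time; "joints": joint angles; "qd": joint speeds; "effort": joint torques, N m; "eef_pos": TCP position; "eef_rot": TCP orientation; "wrist_force": force on the tool from outside, world axes, zero at the start; "moment": the same for the moment, N m; "finger_gap": finger opening in mm.
Only numpy, scipy, OpenCV 4.12 (cv2) and the standard library are available. Lean on these libraries where they do the work, as an engineer would, in place of code of your own. Each camera call takes 0.05 s, during which the arm holds its last target. There are 200 camera calls.

### The job

Take the T-key out of the wooden holder and lock it into the drilling jig: pass its T-head through the slot in the jig's steel lock plate, push it down against the spring, give it a quarter turn and let it spring up into its catch, so that it stands upright and stays locked. The plate floats, so feel for its slot gently and never ram the key into the jig; leave the pin and everything else on the bench where it is.

Things in the scene. Friction and masses are not known exactly. Their poses are not given: they have to be found in the camera images.
- key: T-key, loose, 100 to 160 g, hanging upright by its collar on the holder's rails. Bottom: steel T-head bar 32 long (its x) x 8 (y) x 8 high; then a shaft 8 dia.; steel collar 30 dia., 6 thick, its underside 23 above the head's underside; on top a dark wooden handle. Origin: centre of the T-head's underside; z up the shaft.
- key_grip (a point): Centre of the T-key's handle plate, 55 above the T-head's underside. The plate is 50 long (key x, parallel to the T-head) x 16 thick (key y), from 32 to 70 above the T-head's underside: pinch its 16 mm thickness from above.
- holder: Fixed wooden holder, 170 (x) x 75 (y) x 50 high: two rails along x with an open gap 15 wide between them, in which T-head and shaft hang, T-head along the gap (within 0.2 rad). The T-key hangs about 35 from the middle, a plain pin as far on the other side. Lift the key straight up 30 or more to clear. Origin: centre of the underside.
- jig: Fixed drilling jig: beech frame 200 x 200 x 50 high, a darker board (top at 68) along its +x edge, x from 55 to 100. In its middle a steel lock plate 76 (x) x 74 (y) x 6 thick, top 50 above the table, between two dark keeper strips (top at 54, |x| 38 to 56). The plate has one slot, 37 long along jig x, 11 wide along jig y. Origin: centre of the underside, z up.
- lock_mark (a point): Point fixed on the jig, at the height of the lock plate's top: the middle of the plate's play. The plate floats along jig y: its slot centre stands up to 8 either side of this mark along y (not measured; find it by feel or sight), held by stiff friction of about 14 N. In x and yaw the slot is true to the jig.
- catch (a point): Point fixed on the jig, 14 below lock_mark: height of the T-head's underside when locked (collar 9 above the plate). Ribs under the plate bar turning until the T-head's underside is 19 or more below the plate's top. After a quarter turn, either way, to within 0.15 rad, the spring lifts the head, now along jig y, into a 14 wide groove; else it stays 5 too low.
- pad_rest (a point): Point fixed on the jig, 10 below lock_mark: height at which the T-head meets the sprung pad under the slot. The pad pushes up with 4 N here, rising to about 10 N when the key's collar lands on the plate (firm stop, T-head 23 below the plate's top). Turn with the collar on the plate or up to 3 above it.
- pin: Plain round locating pin with a collar and a small round wooden knob (24 dia.), loose, hanging in the other end of the holder, 70 from the key; its top 28 above the rails. Not to be moved. Origin 23 below its collar's underside.
- mallet: Hammer lying on the bench; bystander. Origin about under its middle.
- driver: Screwdriver lying on the bench between holder and jig; bystander. Origin about under its middle.
- glue: White bottle, 60 dia., 170 high, standing; bystander. Origin: centre of its underside.
- offcut: Wood offcut 100 x 50 x 30; bystander. Origin: centre of its underside.
- cup: Steel cup, 70 dia., 80 high; bystander. Origin: centre of its underside.
- disc: Round wooden disc, 120 dia., 22 thick; bystander. Origin: centre of its underside.
There are look-alikes about, which are no part of the job. Leave any blue look-alike of the key alone.

How it is judged:
By the outcome, as a careful person would: the job done as asked, in the order asked, and still so for the second after the job is handed in, with the robot touching nothing.
It also fails if it takes over 61 s, if anything falls off the work surface, if the arm or the gripper's body presses on something with over 40 N, if the wrist force passes 120 N, or if a joint passes its speed limit or range.

## Working session

There is one attempt and no reset: what is moved stays moved. The work goes in short steps, Python scripts to look and compute and a shell command to move; the robot and the scene stay as the last step left them, time stands still between calls to the robot, and variables do not carry over. Pictures are saved under pics/ and viewed, about 8 in all and at most 12, crops included, and the job is handed in when it is done.

```bash
mkdir -p pics; ls
cat > h.py <<'E'
import numpy as np,cv2
from cell import manip
def K(p): return np.array([[p['fx'],0,p['cx']],[0,p['fy'],p['cy']],[0,0,1.]])
def proj(p,X):
    X=np.atleast_2d(np.array(X,float)); E=np.array(p['extrinsics']); c=X@E[:3,:3].T+E[:3,3]
    q=c@K(p).T; return q[:,:2]/q[:,2:]
def back(p,uv,z):
    E=np.array(p['extrinsics']);R=E[:3,:3];C=-R.T@E[:3,3]
    uv=np.atleast_2d(np.array(uv,float)); d=np.c_[uv,np.ones(len(uv))]@np.linalg.inv(K(p)).T@R
    return C+d*((z-C[2])/d[:,2])[:,None]
def save(p,n,crop=None,s=1):
    im=p['pixels'][:,:,::-1].copy()
    if crop: x0,y0,x1,y1=crop; im=im[y0:y1,x0:x1]
    cv2.imwrite('pics/'+n,cv2.resize(im,None,fx=s,fy=s,interpolation=cv2.INTER_CUBIC))
E
python3 - <<'E'
from h import *
for c in('top','side'):
    p=manip.camera(c); save(p,c+'0.png')
    E=np.array(p['extrinsics']);print(c,p['fx'],-E[:3,:3].T@E[:3,3])
    for n in['key','holder','jig','pin','lock_mark','key_grip','glue','cup']:
        print(n,[(round(d['conf'],2),np.round(d['location']).tolist()) for d in manip.search_frame(p,n)][:3])
print(manip.read_state())
E
```

```text
pics
top 493.6876662774418 [ 321.3975692   -36.98974907 1378.80058645]
key [(0.67, [537.0, -218.0, 97.0]), (0.53, [411.0, -166.0, 70.0])]
holder [(0.96, [577.0, -215.0, 47.0]), (0.5, [506.0, 194.0, 44.0])]
jig [(0.93, [511.0, 194.0, 50.0])]
pin [(0.32, [538.0, -214.0, 96.0])]
lock_mark [(0.74, [506.0, 192.0, 50.0])]
key_grip [(0.64, [414.0, -170.0, 73.0]), (0.45, [535.0, -214.0, 94.0])]
glue [(0.65, [657.0, 376.0, 108.0])]
cup [(0.74, [685.0, -373.0, 46.0])]
side 489.8625535277762 [ -57.93037198 -794.35281926  932.32793732]
key [(0.89, [530.0, -224.0, 83.0]), (0.85, [416.0, -176.0, 56.0]), (0.6, [496.0, 167.0, 46.0])]
holder [(0.55, [550.0, -238.0, 45.0])]
jig [(0.61, [497.0, 164.0, 48.0]), (0.37, [713.0, -0.0, 22.0])]
pin []
lock_mark [(0.76, [501.0, 169.0, 50.0]), (0.63, [549.0, -237.0, 46.0])]
key_grip [(0.78, [413.0, -175.0, 59.0]), (0.63, [534.0, -228.0, 80.0])]
glue [(0.85, [657.0, 368.0, 84.0])]
cup [(0.9, [672.0, -371.0, 53.0])]
{'clock': 0.9, 'joints': array([ 1.07438252e+00,  2.99876565e-01,  1.52099445e+00, -7.99908652e-06,
        1.32062939e+00, -6.65647647e-02]), 'qd': array([-1.21216727e-03, -6.44659240e-04,  4.57578163e-05,  1.59261979e-03,
       -1.93293272e-04, -8.77451452e-05]), 'effort': array([-5.02435341e-04, -5.31638789e+01, -3.52910721e+01,  7.07585947e-02,
        2.13039253e-02, -2.15508720e-06]), 'eef_pos': array([229.1960836 , 499.98217636, 205.46079322]), 'eef_rot': array([3.14150113e+00, 1.38690561e-05, 2.71174559e+00]), 'wrist_force': array([-0.31876582, -0.15396188,  0.65649707]), 'moment': array([-0.00178738, -0.00974126,  0.01262131]), 'finger_gap': 93.94722236051435}
```

View pics/top0.png

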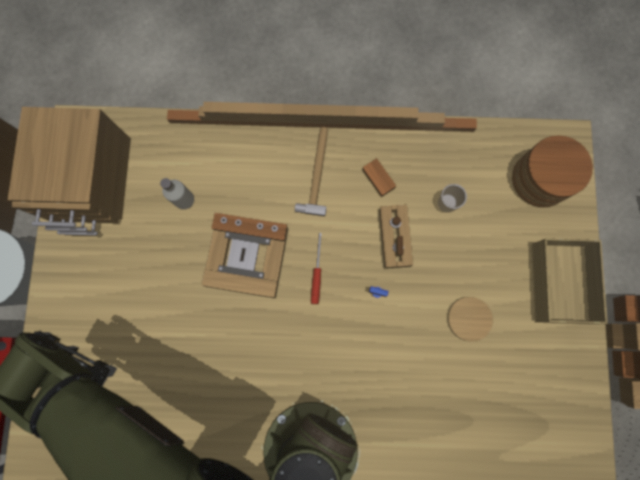

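View pics/side0.png

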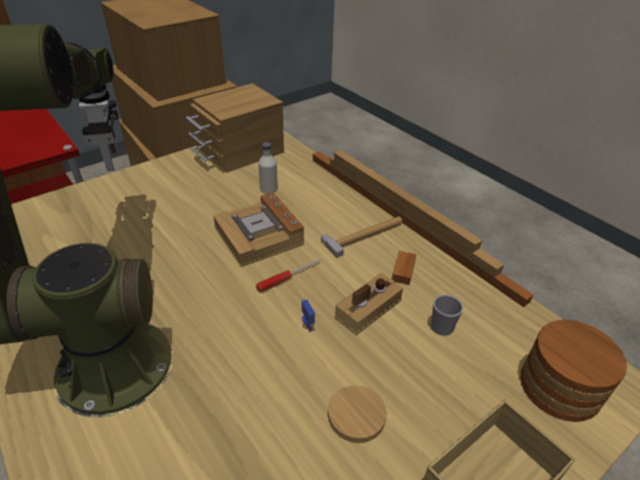

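The top view shows the key at about (398,247) px, the pin at (397,219), the blue look-alike at (377,292) and the jig's slot at about (243,255), with the jig turned slightly. The side view agrees. Next come close crops.

Run:
```python
from h import *
p=manip.camera('top')
a=p['pixels'][195:275,370:425,::-1];b=p['pixels'][205:300,195:295,::-1]
s=6
A=cv2.resize(a,None,fx=s,fy=s,interpolation=cv2.INTER_CUBIC);B=cv2.resize(b,None,fx=4.5,fy=4.5,interpolation=cv2.INTER_CUBIC)
H=max(A.shape[0],B.shape[0]);f=lambda i:cv2.copyMakeBorder(i,0,H-i.shape[0],0,10,0)
cv2.imwrite('pics/crop.png',np.hstack([f(A),f(B)]))
for n in['key','holder','jig']:
    for d in manip.masks_of(p,n)[:2]:
        m=d['mask'].astype(np.uint8);c=max(cv2.findContours(m,0,1)[0],key=cv2.contourArea)
        r=cv2.minAreaRect(c);print(n,d['conf'],r)
        z={'key':98,'holder':50,'jig':55}[n]
        w=back(p,cv2.boxPoints(r),z);print(np.round(w[:,:2],1).tolist(),w.mean(0).round(1))
```

```text
key 0.63 ((377.5172424316406, 292.2069091796875), (18.9409236907959, 10.027547836303711), 21.801406860351562)
[[408.3, -133.0], [432.6, -142.3], [415.7, -187.9], [391.5, -178.5]] [ 412.  -160.4   98. ]
key 0.62 ((396.8324890136719, 245.8451690673828), (9.475857734680176, 20.09166717529297), 4.085616588592529)
[[508.7, -195.7], [562.2, -199.1], [561.1, -224.1], [507.7, -220.4]] [ 534.9 -209.8   98. ]
holder 0.77 ((394.54876708984375, 236.89718627929688), (64.1434555053711, 30.22762680053711), 84.4006576538086)
[[651.6, -159.3], [662.4, -242.4], [485.2, -259.5], [474.8, -178.2]] [ 568.5 -209.9   50. ]
jig 0.78 ((244.60498046875, 255.3517608642578), (77.37960052490234, 75.75528717041016), 9.950627326965332)
[[417.9, 310.6], [623.4, 290.2], [592.0, 79.0], [388.3, 105.0]] [505.4 196.2  55. ]
```

View pics/crop.png

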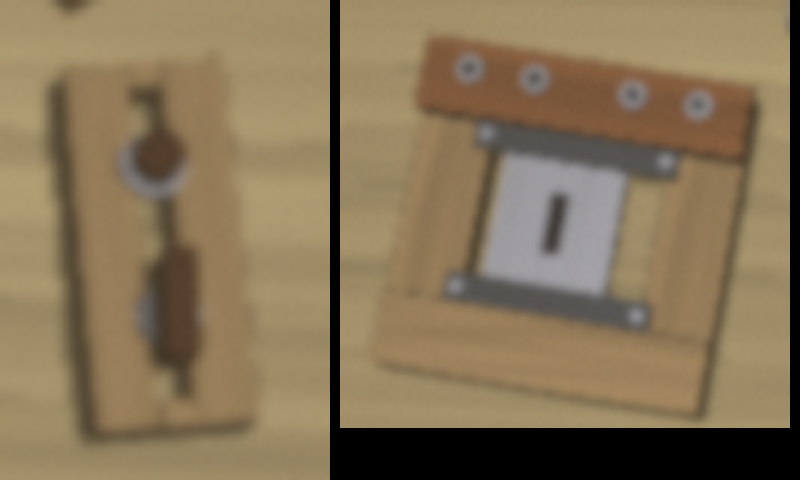

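```bash
cat > meas.py <<'E'
from h import *
ps=[manip.camera('top') for _ in range(4)]
p=ps[0]; im=np.mean([q['pixels'].astype(float) for q in ps],0)
g=im.mean(2)
# slot: dark in bright plate
def pca(w,x0,y0):
    yy,xx=np.mgrid[0:w.shape[0],0:w.shape[1]]; s=w.sum(); c=np.array([(w*xx).sum()/s,(w*yy).sum()/s])
    d=np.stack([xx-c[0],yy-c[1]]); C=np.einsum('iyx,jyx,yx->ij',d,d,w)/s
    e,v=np.linalg.eigh(C); return c+[x0,y0],v[:,1],e
x0,y0,x1,y1=234,243,251,266
w=np.clip(150-g[y0:y1,x0:x1],0,None); print(g[y0:y1:2,x0:x1].astype(int))
c,v,e=pca(w,x0,y0)
W=back(p,[c,c+5*v],50);d=W[1]-W[0];print('slot',c,W[0],np.arctan(d[1]/d[0]),e)
# bright plate
E
python3 meas.py
python3 - <<'E'
from h import *
p=manip.camera('top')
def cp(x,y,s,ox,oy,bx=0): return ((x-bx+.5)/s-.5+ox,(y+.5)/s-.5+oy)
J=lambda x,y:cp(x,y,4.5,195,205,340)
for nm,pts,z in[('keeper screws',[(486,133),(665,161),(455,286),(637,315)],54),('board screws',[(469,68),(534,78),(632,95),(697,105)],68),
 ('board far corners',[(428,37),(757,90),(744,158),(417,103)],68),('frame near corners',[(371,362),(705,415)],50)]:
    W=back(p,[J(*q) for q in pts],z);print(nm,W.round(1)[:,:2].tolist(),W.mean(0).round(1))
for a,b in 	[((486,133),(665,161)),((455,286),(637,315))]:
    W=back(p,[J(*a),J(*b)],54);d=W[0]-W[1];print(np.arctan2(-d[0],d[1]))
g=p['pixels'][228:268,388:410].astype(int)
print(g[...,0])
E
```

```text
[[153 153 155 156 156 156 158 158 157 156 156 156 156 156 153 150 147]
 [153 154 156 156 157 157 158 158 157 156 157 158 158 157 156 155 156]
 [154 155 156 157 157 157 156 148 139 134 136 144 152 156 156 156 156]
 [154 155 157 158 158 158 150 126  93  73  83 111 138 152 156 156 157]
 [156 157 157 158 158 156 144 114  79  63  81 117 144 154 156 157 158]
 [156 157 158 158 158 153 133 101  70  65  93 129 150 156 157 158 159]
 [157 159 158 159 157 148 122  85  64  76 110 140 154 157 158 159 161]
 [158 159 159 159 155 140 109  75  64  88 125 149 157 158 158 160 161]
 [158 159 159 159 152 131  98  72  73 102 136 154 159 159 159 160 162]
 [160 160 159 160 155 142 128 120 123 136 151 158 159 159 161 162 162]
 [160 160 160 161 160 159 158 159 160 161 161 160 159 161 162 163 162]
 [158 159 159 160 159 159 160 161 161 162 161 160 160 161 163 163 163]]
slot [242.33443709 254.17819798] [507.68182808 203.36329197  50.        ] -0.14317681176029443 [ 1.5927931  14.55595347]
keeper screws [[561.0, 247.7], [546.9, 138.2], [467.4, 260.1], [453.1, 150.1]] [507.1 199.   54. ]
board screws [[598.0, 257.5
[... 3306 characters left out ...]
3 112  97 103 124 142 150 153
  153 153 151 150]
 [152 153 153 152 152 151 151 149 147 147 138 127 121 122 131 143 150 153
  153 152 152 151]
 [151 154 153 154 152 152 150 147 142 142 147 146 144 143 142 146 149 152
  152 152 152 150]
 [151 154 154 154 151 150 149 145 137 139 149 152 152 150 148 147 149 151
  151 150 149 148]
 [151 151 153 150 149 148 147 140 134 135 145 150 150 149 146 143 144 144
  144 141 137 135]
 [145 146 145 144 141 138 135 130 122 124 132 135 135 133 131 128 126 126
  124 120 117 114]
 [128 130 127 125 121 118 116 111 106 106 112 114 113 112 112 110 111 108
  107 107 109 109]
 [107 110 109 105 104 105 107 106 107 105 108 111 114 115 119 122 122 121
  121 123 126 129]]
```

Run:
```python
from h import *
p=manip.camera('top')
print(back(p,[[399.8,245.4],[399.5,240],[400,250]],97))
im=p['pixels'];print(proj(p,[[535,-212,97]]))
s=manip.camera('side');save(s,'side1.png',(290,260,420,340),6)
W=np.array([[535,-217,97]]);c,sn=np.cos(.04),np.sin(.04)
for y in(-217,-214):
  P=[[535+a*c-b*sn,y+a*sn+b*c,z] for a in(-25,25) for b in(-8,8) for z in(97,59)]
  q=proj(s,P);print(y,((q-[290,260])*6+2.5).round().tolist())
```

```text
[[ 536.40881274 -217.74976302   97.        ]
 [ 550.81063703 -216.91344117   97.        ]
 [ 524.18154349 -218.31372074   97.        ]]
[[397.61155071 245.8658158 ]]
-217 [[387.0, 221.0], [380.0, 287.0], [359.0, 198.0], [353.0, 264.0], [478.0, 164.0], [470.0, 230.0], [450.0, 142.0], [443.0, 208.0]]
-214 [[382.0, 217.0], [375.0, 283.0], [354.0, 194.0], [348.0, 260.0], [473.0, 160.0], [465.0, 226.0], [445.0, 138.0], [438.0, 204.0]]
```

View pics/side1.png

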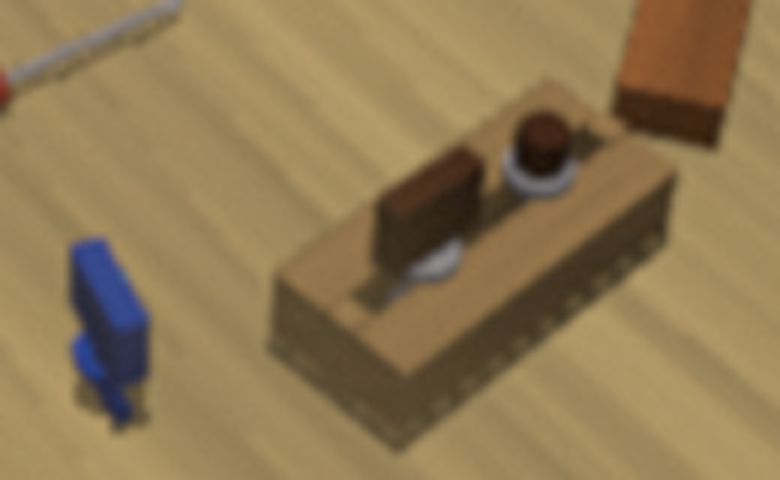

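The side crop confirms the upright brown handle in the rails, with its top edge running from about (387,208) to (472,156) crop px. The pin is to the upper right and the blue look-alike to the left. The estimates are: key at (537,-218) with yaw about 0.04, and slot at (507.7,203.4) with jig yaw about -0.135. I'm moving now.

```bash
python3 -m crank '[{"offset":[0.0155,-0.0365,0],"spin":2},{"offset":[0.031,-0.073,0],"spin":4},{"offset":[0.0465,-0.1095,0],"spin":6},{"offset":[0.062,-0.146,0],"spin":8},{"offset":[0.0775,-0.1825,0],"spin":10},{"offset":[0.093,-0.219,0],"spin":12},{"offset":[0.1085,-0.2555,0],"spin":14},{"offset":[0.124,-0.292,0],"spin":16}]' 1 20
```

```text
clock: 2.12
eef_pos: [353.4, 206.2, 205.7]
eef_rot: [3.141, 0.001, 2.993]
wrist_force: [0.6, 0.9, -0.3]
finger_gap: 93.8
```

```bash
python3 -m crank '[{"offset":[0.0155,-0.0365,0],"spin":1.5},{"offset":[0.031,-0.073,0],"spin":3},{"offset":[0.0465,-0.1095,0],"spin":4.5},{"offset":[0.062,-0.146,0],"spin":6},{"offset":[0.0775,-0.1825,0],"spin":7.5},{"offset":[0.093,-0.219,0],"spin":9},{"offset":[0.1085,-0.2555,0],"spin":10},{"offset":[0.124,-0.292,0],"spin":10.8}]'
```

```text
clock: 2.78
eef_pos: [477.8, -87.9, 205.9]
eef_rot: [3.141, 0.001, -3.101]
wrist_force: [1.1, 0.1, 1.2]
finger_gap: 93.6
```

```bash
python3 -m crank '[{"offset":[0.015,-0.033,0],"spin":0},{"offset":[0.030,-0.066,0],"spin":0},{"offset":[0.045,-0.099,0],"spin":0},{"offset":[0.059,-0.130,-0.01],"spin":0},{"offset":[0.059,-0.130,-0.035],"spin":0},{"offset":[0.059,-0.130,-0.060],"spin":0},{"offset":[0.059,-0.130,-0.075],"spin":0},{"offset":[0.059,-0.130,-0.075],"spin":0}]'
python3 - <<'E'
from h import *
s=manip.camera('side');save(s,'side2.png',(290,220,420,330),6)
t=manip.camera('top');save(t,'top2.png',(340,180,460,290),6)
e=manip.read_state()['eef_pos'];print(e,((proj(s,[e,e-[0,0,50]])-[290,220])*6+2.5))
E
```

```text
clock: 3.45
eef_pos: [535.4, -217.5, 127.4]
eef_rot: [3.139, -0.004, -3.101]
wrist_force: [-0.3, -0.0, 0.5]
finger_gap: 94.2
[ 536.92972133 -217.95131758  131.32938776] [[431.18585465 358.63739125]
 [421.31215683 448.02858359]]
```

View pics/side2.png

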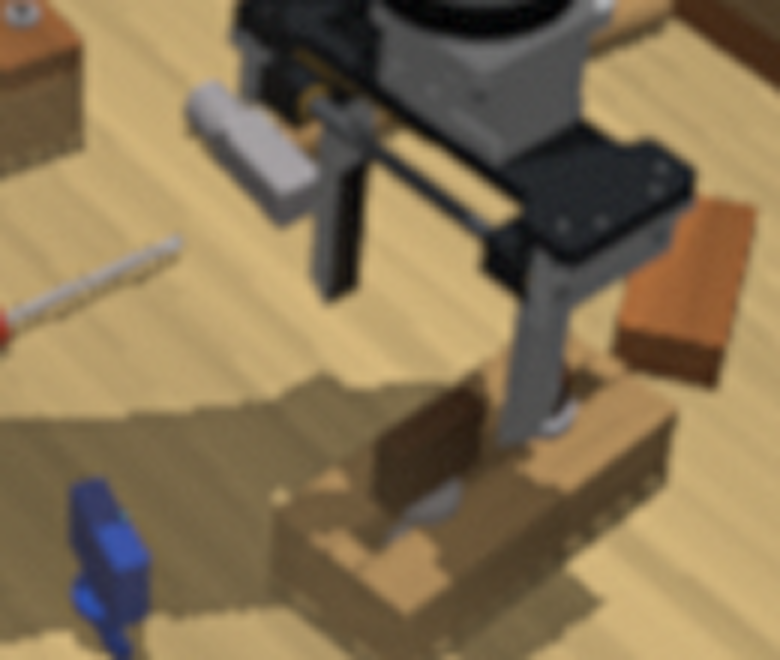

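The side view shows the open jaws straddling the handle in y, with tips at about (330,295) and (525,440). Nothing is in the way, so I'm descending.

```bash
python3 -m crank '[{"offset":[0,0,-0.012],"spin":0},{"offset":[0,0,-0.024],"spin":0},{"offset":[0,0,-0.036],"spin":0},{"offset":[0,0,-0.048],"spin":0},{"offset":[0,0,-0.060],"spin":0},{"offset":[0,0,-0.068],"spin":0},{"offset":[0,0,-0.068],"spin":0},{"offset":[0,0,-0.068],"spin":0}]'; python3 -m crank '[{"offset":[0,0,0],"spin":0},{"offset":[0,0,0],"spin":0},{"offset":[0,0,0],"spin":0},{"offset":[0,0,0],"spin":0},{"offset":[0,0,0],"spin":0},{"offset":[0,0,0],"spin":0},{"offset":[0,0,0],"spin":0},{"offset":[0,0,0],"spin":0}]' 0.3 10
```

```text
clock: 4.22
eef_pos: [536.8, -217.9, 62.9]
eef_rot: [3.141, 0.0, -3.101]
wrist_force: [0.7, -0.0, -0.2]
finger_gap: 93.8
clock: 4.88
eef_pos: [536.8, -217.9, 62.9]
eef_rot: [3.141, 0.0, -3.101]
wrist_force: [-0.0, 0.4, 0.1]
finger_gap: 44.3
```

```bash
python3 -m crank '[{"offset":[0,0,0],"spin":0},{"offset":[0,0,0],"spin":0},{"offset":[0,0,0],"spin":0},{"offset":[0,0,0],"spin":0},{"offset":[0,0,0],"spin":0},{"offset":[0,0,0],"spin":0},{"offset":[0,0,0],"spin":0},{"offset":[0,0,0],"spin":0}]' 0 5;  python3 -m crank '[{"offset":[0,0,0],"spin":0},{"offset":[0,0,0],"spin":0},{"offset":[0,0,0],"spin":0},{"offset":[0,0,0],"spin":0},{"offset":[0,0,0],"spin":0},{"offset":[0,0,0],"spin":0},{"offset":[0,0,0],"spin":0},{"offset":[0,0,0],"spin":0}]' 0 30; python3 -c "
from cell import manip;print(manip.read_state()['moment'])"
```

```text
clock: 5.55
eef_pos: [536.8, -218.0, 62.9]
eef_rot: [3.141, 0.0, -3.101]
wrist_force: [-0.0, -0.9, 0.4]
finger_gap: 16.2
clock: 6.22
eef_pos: [536.8, -217.9, 63.0]
eef_rot: [3.141, 0.0, -3.101]
wrist_force: [0.6, 0.3, 0.4]
finger_gap: 15.4
[-0.09478201 -0.00627196  0.03673926]
```

```bash
python3 -m crank '[{"offset":[0,0,0.005],"spin":0},{"offset":[0,0,0.012],"spin":0},{"offset":[0,0,0.022],"spin":0},{"offset":[0,0,0.034],"spin":0},{"offset":[0,0,0.047],"spin":0},{"offset":[0,0,0.060],"spin":0},{"offset":[0,0,0.073],"spin":0},{"offset":[0,0,0.085],"spin":0}]'
python3 - <<'E'
from h import *
s=manip.camera('side');save(s,'side3.png',(270,180,450,320),4)
t=manip.camera('top')
for p in(s,t): print([(d['conf'],d['location']) for d in manip.search_frame(p,'key')])
e=manip.read_state();print(e['eef_pos'],e['wrist_force'],e['finger_gap'])
E
```

```text
clock: 6.88
eef_pos: [537.0, -217.9, 150.1]
eef_rot: [3.142, 0.002, -3.101]
wrist_force: [0.6, -0.4, -0.9]
finger_gap: 15.8
[(0.75, [412.2, -175.9, 58.0]), (0.5, [522.9, -217.3, 156.6]), (0.5, [498.9, 167.4, 48.7])]
[]
[ 536.83894181 -217.90436836  148.13347834] [-0.36509963  0.45133268 -2.50848545] 15.754228232858756
```

View pics/side3.png

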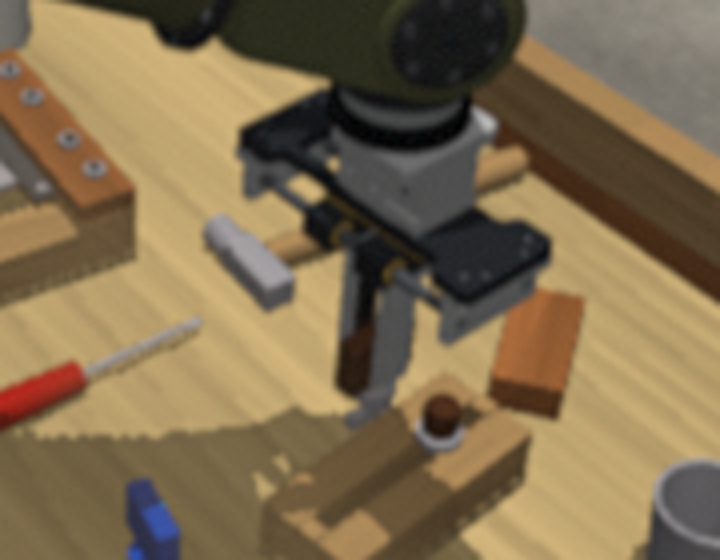

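The key hangs in the jaws with its head at about (370,408) crop px. The pin is untouched. Next I check the key's x-offset in the grip from this view.

Run:
```python
from h import *
s=manip.camera('side')
e=manip.read_state()['eef_pos'];c,sn=np.cos(.04),np.sin(.04)
hd=lambda L,w,z,o=0:[[e[0]+(a+o)*c-b*sn,e[1]+(a+o)*sn+b*c,e[2]-36+z] for a in(-L,L) for b in(-w,w) ]
im=cv2.resize(s['pixels'][230:300,330:400,::-1].copy(),None,fx=9,fy=9,interpolation=cv2.INTER_CUBIC)
for z0,L,w,col in((0,16,4,(0,0,255)),(8,16,4,(0,0,255)),(32,25,8,(0,255,0)),(70,25,8,(0,255,0))):
    for q in proj(s,hd(L,w,z0)): 
        u=((q-[330,230]+.5)*9-.5).round().astype(int);cv2.circle(im,tuple(int(k) for k in u),2,col,-1)
cv2.imwrite('pics/ov.png',im)
```

```text
(no output)
```

View pics/ov.png

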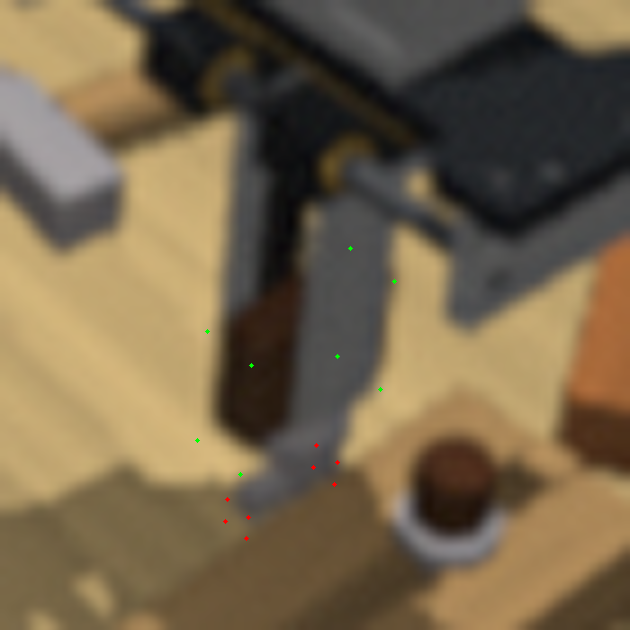

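From the side view, the handle projects left of the near finger by only about 12 mm, against 17 if centred. Its lower-left corner is at (262,445). The key therefore sits about 3-5 mm toward +x in the grip, and I'll carry that offset. I'm moving to above the slot.

```bash
python3 -m crank '[{"offset":[-0.001,0.015,0],"spin":0},{"offset":[-0.003,0.045,0],"spin":-1},{"offset":[-0.0055,0.075,0],"spin":-2},{"offset":[-0.008,0.105,0],"spin":-3},{"offset":[-0.010,0.135,0],"spin":-4},{"offset":[-0.0125,0.165,0],"spin":-5},{"offset":[-0.015,0.195,0],"spin":-6},{"offset":[-0.017,0.225,0],"spin":-6.5}]'; python3 -m crank '[{"offset":[-0.0025,0.030,0],"spin":-1},{"offset":[-0.005,0.060,0],"spin":-2},{"offset":[-0.0075,0.090,0],"spin":-3},{"offset":[-0.010,0.120,0],"spin":-3.5},{"offset":[-0.0125,0.150,0],"spin":-3.5},{"offset":[-0.014,0.175,0],"spin":-3.5},{"offset":[-0.0155,0.190,0],"spin":-3.5},{"offset":[-0.0158,0.197,0],"spin":-3.5}]'
```

```text
clock: 7.8
eef_pos: [518.5, 9.3, 146.9]
eef_rot: [3.14, -0.002, 3.068]
wrist_force: [1.1, 0.1, -2.0]
finger_gap: 16.0
clock: 8.47
eef_pos: [501.5, 208.6, 146.1]
eef_rot: [3.141, -0.003, 3.009]
wrist_force: [0.1, -0.9, -1.3]
finger_gap: 16.0
```

```bash
python3 -c "
from cell import manip;manip.camera('side');s=manip.read_state();print(s['eef_pos'],s['eef_rot'])"; python3 -m crank '[{"offset":[0,0,-0.008],"spin":0},{"offset":[0,0,-0.016],"spin":0},{"offset":[0,0,-0.024],"spin":0},{"offset":[0,0,-0.032],"spin":0},{"offset":[0,0,-0.040],"spin":0},{"offset":[0,0,-0.046],"spin":0},{"offset":[0,0,-0.048],"spin":0},{"offset":[0,0,-0.048],"spin":0}]'
```

```text
[501.76433264 208.49272048 146.20902054] [ 3.14070055e+00 -2.54577392e-03  3.00905739e+00]
clock: 9.18
eef_pos: [501.6, 208.3, 97.5]
eef_rot: [3.141, -0.003, 3.009]
wrist_force: [-0.2, 0.7, -1.1]
finger_gap: 15.5
```

```bash
python3 -m crank '[{"offset":[0.0026,-0.0044,0],"spin":0},{"offset":[0.0026,-0.0044,0],"spin":0},{"offset":[0.0026,-0.0044,0],"spin":0},{"offset":[0.0026,-0.0044,0],"spin":0},{"offset":[0.0026,-0.0044,0],"spin":0},{"offset":[0.0026,-0.0044,0],"spin":0},{"offset":[0.0026,-0.0044,0],"spin":0},{"offset":[0.0026,-0.0044,0],"spin":0}]'
python3 - <<'E'
from h import *
s=manip.camera('side')
S=manip.read_state();e=S['eef_pos'];print(e,S['eef_rot'],S['wrist_force'])
yaw=S['eef_rot'][2]-np.pi;c,sn=np.cos(yaw),np.sin(yaw)
R=np.array([[c,-sn,0],[sn,c,0],[0,0,1]])
X0,Y0,f=225,170,9
im=cv2.resize(s['pixels'][Y0:Y0+65,X0:X0+80,::-1].copy(),None,fx=f,fy=f,interpolation=cv2.INTER_CUBIC)
def dots(P,col):
    for q in proj(s,P):
        u=((q-[X0,Y0]+.5)*f-.5).round().astype(int);cv2.circle(im,tuple(int(k) for k in u),2,col,-1)
box=lambda L,w,z:[R@[a,b,z] for a in(-L,L) for b in(-w,w)]
for z,L,w,col in((0,16,4,(0,0,255)),(8,16,4,(0,0,255)),(32,25,8,(0,255,0)),(70,25,8,(0,255,0))):
    dots([e+[0,0,-36]+q+R@[3.5,0,0] for q in box(L,w,z)],col)
dots([np.array([507.7,203.4,50])+q for q in box(18.5,5.5,0)],(255,0,255))
dots([np.array([506.8,198.5,54])+R@[a,b,0] for a in(-56,-38,38,56) for b in (-37,37)],(255,255,0))
cv2.imwrite('pics/ov2.png',im)
E
```

```text
clock: 9.85
eef_pos: [504.2, 203.9, 97.6]
eef_rot: [3.141, -0.003, 3.009]
wrist_force: [1.0, 0.2, -1.8]
finger_gap: 15.7
[504.15511985 203.93439314  97.55643112] [ 3.14111056 -0.0034659   3.00891999] [ 0.98074095 -0.00953744 -1.45796331]
```

View pics/ov2.png

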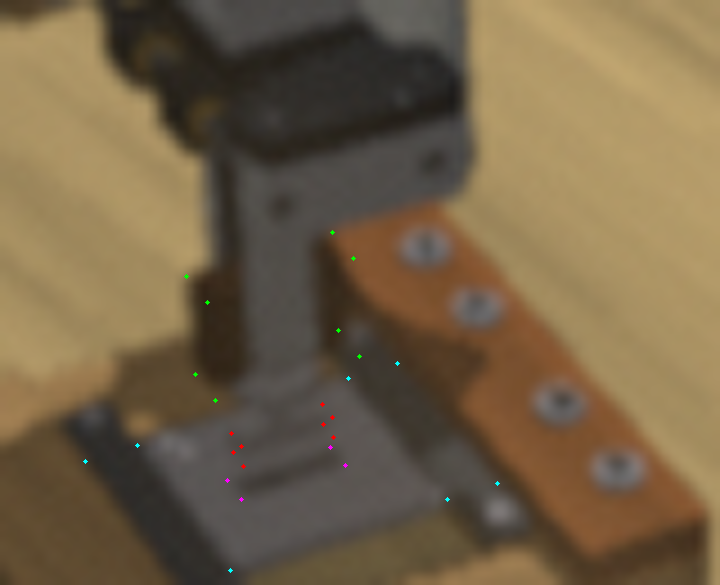

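Run:
```python
from h import *
im=np.mean([manip.camera('side')['pixels'].astype(float) for _ in range(6)],0)[195:235,240:275,::-1]
im=np.clip((im-20)*1.6,0,255).astype(np.uint8)
cv2.imwrite('pics/z.png',cv2.resize(im,None,fx=14,fy=14,interpolation=cv2.INTER_LANCZOS4))
```

```text
(no output)
```

View pics/z.png

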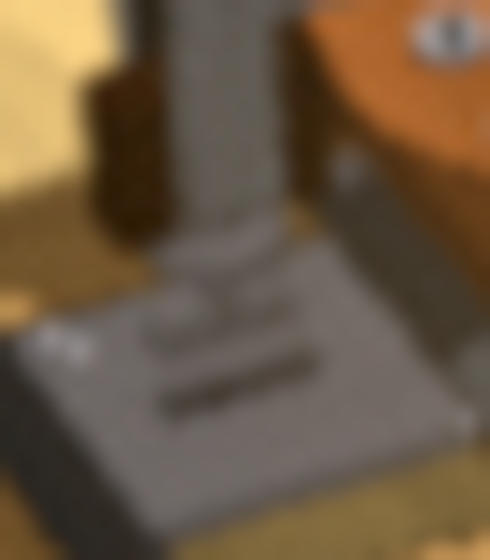

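The enlarged view shows the head's bar from (150,335) to (300,300) and the slot from (160,410) to (318,360) in crop px. Both are parallel. The slot agrees with the top-camera estimate to within about 1 mm. Lowering gently to feel for it.

```bash
python3 -m crank '[{"offset":[0,0,-0.003],"spin":0},{"offset":[0,0,-0.006],"spin":0},{"offset":[0,0,-0.009],"spin":0},{"offset":[0,0,-0.0105],"spin":0},{"offset":[0,0,-0.0115],"spin":0},{"offset":[0,0,-0.0125],"spin":0},{"offset":[0,0,-0.0125],"spin":0},{"offset":[0,0,-0.0125],"spin":0}]'; python3 -m crank '[{"offset":[0,0,-0.0005],"spin":0},{"offset":[0,0,-0.001],"spin":0},{"offset":[0,0,-0.0015],"spin":0},{"offset":[0,0,-0.002],"spin":0},{"offset":[0,0,-0.002],"spin":0},{"offset":[0,0,-0.002],"spin":0},{"offset":[0,0,-0.002],"spin":0},{"offset":[0,0,-0.002],"spin":0}]'; python3 -c "
from cell import manip;print(manip.read_state()['moment'])"
```

```text
clock: 10.87
eef_pos: [504.2, 203.9, 85.6]
eef_rot: [3.141, -0.003, 3.009]
wrist_force: [-3.0, -1.7, 6.4]
finger_gap: 15.4
clock: 11.53
eef_pos: [504.3, 203.4, 83.7]
eef_rot: [-3.141, -0.003, 3.009]
wrist_force: [0.0, -5.9, 1.4]
finger_gap: 16.1
[-1.25252102  0.04200522 -0.04429541]
```

```bash
python3 -m crank '[{"offset":[-0.0001,-0.0005,0],"spin":0},{"offset":[-0.0001,-0.001,0],"spin":0},{"offset":[-0.0001,-0.001,-0.0005],"spin":0},{"offset":[-0.0001,-0.001,-0.001],"spin":0},{"offset":[-0.0001,-0.001,-0.002],"spin":0},{"offset":[-0.0001,-0.001,-0.003],"spin":0},{"offset":[-0.0001,-0.001,-0.003],"spin":0},{"offset":[-0.0001,-0.001,-0.003],"spin":0}]'; python3 -c "
from cell import manip;print(manip.read_state()['moment'])"
```

```text
clock: 12.2
eef_pos: [504.2, 202.5, 80.6]
eef_rot: [-3.141, -0.003, 3.009]
wrist_force: [0.5, 0.1, -1.5]
finger_gap: 15.9
[ 0.0590975  -0.04471361  0.00820619]
```

The head is in the slot with no side force. Next I press down against the spring with a firmer grip.

```bash
python3 -m crank '[{"offset":[0,0,-0.001],"spin":0},{"offset":[0,0,-0.002],"spin":0},{"offset":[0,0,-0.0035],"spin":0},{"offset":[0,0,-0.005],"spin":0},{"offset":[0,0,-0.0065],"spin":0},{"offset":[0,0,-0.008],"spin":0},{"offset":[0,0,-0.008],"spin":0},{"offset":[0,0,-0.008],"spin":0}]' - 50; python3 -m crank '[{"offset":[0,0,-0.001],"spin":0},{"offset":[0,0,-0.002],"spin":0},{"offset":[0,0,-0.003],"spin":0},{"offset":[0,0,-0.004],"spin":0},{"offset":[0,0,-0.005],"spin":0},{"offset":[0,0,-0.006],"spin":0},{"offset":[0,0,-0.007],"spin":0},{"offset":[0,0,-0.007],"spin":0}]'
```

```text
clock: 12.87
eef_pos: [504.2, 202.5, 72.7]
eef_rot: [-3.141, -0.003, 3.009]
wrist_force: [-1.4, -1.2, 3.9]
finger_gap: 15.7
clock: 13.53
eef_pos: [504.2, 202.5, 65.8]
eef_rot: [-3.141, -0.003, 3.009]
wrist_force: [-2.6, -1.3, 6.5]
finger_gap: 15.7
```

```bash
python3 -m crank '[{"offset":[0,0,-0.001],"spin":0},{"offset":[0,0,-0.0018],"spin":0},{"offset":[0.0001,0.0003,-0.0018],"spin":-5},{"offset":[0.0001,0.0005,-0.0018],"spin":-10},{"offset":[0.0002,0.00075,-0.0018],"spin":-15},{"offset":[0.0004,0.0011,-0.0018],"spin":-22},{"offset":[0.0006,0.0014,-0.0018],"spin":-30},{"offset":[0.0006,0.0014,-0.0018],"spin":-30}]'; python3 -c "
from cell import manip;s=manip.read_state();print(s['moment'],s['wrist_force'],s['eef_pos'],s['eef_rot'])"
```

```text
clock: 14.2
eef_pos: [505.6, 204.1, 64.5]
eef_rot: [3.14, -0.002, 2.477]
wrist_force: [-0.0, -0.3, 7.2]
finger_gap: 15.7
[-0.04494657 -0.02428695 -0.0122814 ] [-0.03718771 -0.29339659  7.24464676] [505.58351214 204.13790418  64.52882519] [ 3.14006115e+00 -1.91102132e-03  2.47730308e+00]
```

```bash
python3 -m crank '[{"offset":[0,0.0001,0],"spin":-5},{"offset":[0,0.0003,0],"spin":-10},{"offset":[0.0002,0.0004,0],"spin":-15},{"offset":[0.0002,0.0005,0],"spin":-20},{"offset":[0.0003,0.0006,0],"spin":-25},{"offset":[0.0004,0.0008,0],"spin":-30},{"offset":[0.0004,0.0008,0],"spin":-30},{"offset":[0.0004,0.0008,0],"spin":-30}]'; python3 -c "
from cell import manip;s=manip.read_state();print(s['moment'],s['wrist_force'],s['eef_pos'],s['eef_rot'])"
```

```text
clock: 14.87
eef_pos: [506.4, 204.9, 64.9]
eef_rot: [3.139, -0.001, 1.953]
wrist_force: [-0.5, -2.9, 7.2]
finger_gap: 15.9
[-0.52397001  0.24746454 -0.06648538] [-0.53090408 -2.90233002  7.18752589] [506.4421884  204.85808108  64.92378991] [ 3.13900067e+00 -1.44606670e-03  1.95313247e+00]
```

```bash
python3 -m crank '[{"offset":[0.0002,-0.0004,0],"spin":-5},{"offset":[0.0003,-0.0005,0],"spin":-10},{"offset":[0.0005,-0.0005,0],"spin":-15},{"offset":[0.0007,-0.0005,0],"spin":-20},{"offset":[0.0009,-0.0005,0],"spin":-25},{"offset":[0.0011,-0.0005,0],"spin":-29.5},{"offset":[0.0011,-0.0005,0],"spin":-29.5},{"offset":[0.0011,-0.0005,0],"spin":-29.5}]'; python3 -c "
from cell import manip;s=manip.read_state();print(s['moment'],s['wrist_force'],s['eef_pos'],s['eef_rot'])"
```

```text
clock: 15.53
eef_pos: [508.3, 204.5, 65.5]
eef_rot: [3.137, -0.002, 1.438]
wrist_force: [-0.5, -1.0, 6.7]
finger_gap: 15.4
[-0.12296178  0.04875538 -0.07744235] [-0.52248622 -0.98460036  6.69222937] [508.29270909 204.54380741  65.49645985] [ 3.13708457e+00 -2.31157692e-03  1.43759418e+00]
```

The turn is complete and the side forces are small. Now I let it rise gently.

```bash
python3 -m crank '[{"offset":[0,0,0.0005],"spin":0},{"offset":[0,0,0.001],"spin":0},{"offset":[0,0,0.0015],"spin":0},{"offset":[0,0,0.002],"spin":0},{"offset":[0,0,0.0025],"spin":0},{"offset":[0,0,0.003],"spin":0},{"offset":[0,0,0.0035],"spin":0},{"offset":[0,0,0.0035],"spin":0}]'; python3 -m crank '[{"offset":[0,0,0.0005],"spin":0},{"offset":[0,0,0.001],"spin":0},{"offset":[0,0,0.0015],"spin":0},{"offset":[0,0,0.002],"spin":0},{"offset":[0,0,0.002],"spin":0},{"offset":[0,0,0.002],"spin":0},{"offset":[0,0,0.002],"spin":0},{"offset":[0,0,0.002],"spin":0}]'; python3 -c "
from cell import manip;s=manip.read_state();print(s['moment'],s['wrist_force'],s['eef_pos'],s['eef_rot'])"
```

```text
clock: 16.2
eef_pos: [508.3, 204.6, 69.2]
eef_rot: [3.137, -0.002, 1.438]
wrist_force: [-1.8, -0.5, 4.4]
finger_gap: 15.5
clock: 16.87
eef_pos: [508.3, 204.6, 71.1]
eef_rot: [3.137, -0.002, 1.438]
wrist_force: [-1.9, -1.1, 4.5]
finger_gap: 15.9
[-0.27374996  0.56846239 -0.08634431] [-1.90667194 -1.1187017   4.5425364 ] [508.33844136 204.58430702  71.10808147] [ 3.13694423e+00 -2.38025068e-03  1.43763780e+00]
```

```bash
python3 -m crank '[{"offset":[0,0,0.0003],"spin":0},{"offset":[0,0,0.0006],"spin":0},{"offset":[0,0,0.0009],"spin":0},{"offset":[0,0,0.0012],"spin":0},{"offset":[0,0,0.0015],"spin":0},{"offset":[0,0,0.0015],"spin":0},{"offset":[0,0,0.0015],"spin":0},{"offset":[0,0,0.0015],"spin":0}]'; python3 -c "
from cell import manip;s=manip.read_state();print(s['moment'],s['wrist_force'],s['eef_pos'],s['eef_rot'])"
```

```text
clock: 17.53
eef_pos: [508.3, 204.5, 72.1]
eef_rot: [3.137, -0.002, 1.438]
wrist_force: [4.2, 1.2, -10.2]
finger_gap: 15.6
[ 0.14961204 -0.73360439 -0.08499294] [  4.19133447   1.20848137 -10.20261999] [508.25663188 204.53540109  72.06271638] [ 3.13729890e+00 -2.20266886e-03  1.43761622e+00]
```

It hit a firm ceiling at TCP 72, which is exactly catch height, so it is locked. I'll relax a little, open partway and retreat upward.

```bash
python3 -m crank '[{"offset":[0,0,-0.0003],"spin":0},{"offset":[0,0,-0.0006],"spin":0},{"offset":[0,0,-0.0006],"spin":0},{"offset":[0,0,-0.0006],"spin":0},{"offset":[0,0,-0.0006],"spin":0},{"offset":[0,0,-0.0006],"spin":0},{"offset":[0,0,-0.0006],"spin":0},{"offset":[0,0,-0.0006],"spin":0}]' 0 5; python3 -m crank '[{"offset":[0,0,0],"spin":0},{"offset":[0,0,0],"spin":0},{"offset":[0,0,0],"spin":0},{"offset":[0,0,0],"spin":0},{"offset":[0,0,0],"spin":0},{"offset":[0,0,0],"spin":0},{"offset":[0,0,0],"spin":0},{"offset":[0,0,0],"spin":0}]' 0.4; python3 -c "
from cell import manip;s=manip.read_state();print(s['moment'],s['eef_rot'])"
```

```text
clock: 18.2
eef_pos: [508.3, 204.6, 71.6]
eef_rot: [3.137, -0.002, 1.438]
wrist_force: [-1.6, 0.3, 4.2]
finger_gap: 16.1
clock: 18.87
eef_pos: [508.3, 204.6, 71.6]
eef_rot: [3.137, -0.002, 1.438]
wrist_force: [0.0, 0.7, -0.3]
finger_gap: 37.4
[-0.07019349  0.07763053 -0.01735358] [ 3.13713711e+00 -2.30391548e-03  1.43759657e+00]
```

```bash
python3 -m crank '[{"offset":[0,0,0.005],"spin":0},{"offset":[0,0,0.015],"spin":0},{"offset":[0,0,0.03],"spin":0},{"offset":[0,0,0.05],"spin":0},{"offset":[0,0,0.07],"spin":0},{"offset":[0,0,0.09],"spin":0},{"offset":[0,0,0.11],"spin":0},{"offset":[0,0,0.13],"spin":0}]'; python3 -m crank '[{"offset":[-0.01,0.015,0.01],"spin":0},{"offset":[-0.025,0.035,0.02],"spin":0},{"offset":[-0.045,0.06,0.02],"spin":0},{"offset":[-0.07,0.085,0.02],"spin":0},{"offset":[-0.095,0.11,0.02],"spin":0},{"offset":[-0.12,0.13,0.02],"spin":0},{"offset":[-0.14,0.145,0.02],"spin":0},{"offset":[-0.15,0.15,0.02],"spin":0}]'
python3 - <<'E'
from h import *
s=manip.camera('side');t=manip.camera('top')
a=cv2.resize(s['pixels'][180:270,205:315,::-1],None,fx=3.6,fy=3.6,interpolation=cv2.INTER_CUBIC)
b=cv2.resize(t['pixels'][205:295,200:300,::-1],None,fx=3.6,fy=3.6,interpolation=cv2.INTER_CUBIC)
cv2.imwrite('pics/fin.png',np.hstack([a,b]))
E
```

```text
clock: 19.53
eef_pos: [508.2, 204.6, 203.7]
eef_rot: [3.136, -0.003, 1.438]
wrist_force: [-0.8, 0.1, 0.0]
finger_gap: 37.5
clock: 20.2
eef_pos: [356.2, 356.1, 224.8]
eef_rot: [3.136, -0.004, 1.44]
wrist_force: [0.7, -0.4, 0.6]
finger_gap: 37.8
```

View pics/fin.png

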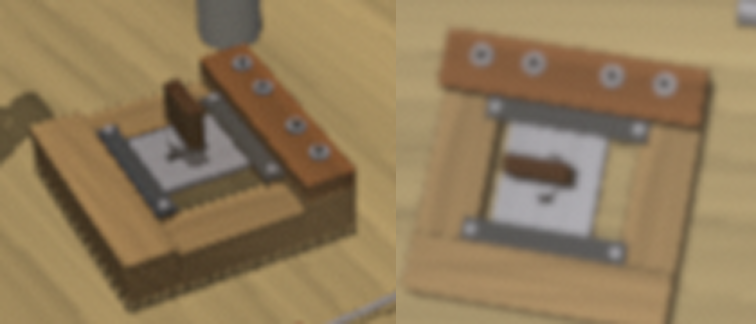

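The final view shows the key upright in the plate in both cameras, with its handle along jig y parallel to the keepers. The plate is undisturbed and the gripper is clear.

```bash
python3 -c "
from cell import manip;s=manip.read_state();print(s['qd'].round(3),s['clock']);print(manip.sign_off())"
```

```text
[-0.053  0.02  -0.014 -0.007 -0.006 -0.034] 20.3
the job is handed in; nothing more can be done
None
```

The T-key is locked in the jig, and I handed the job in at about 20 s of the 61 s allowed. I lifted the key out of the holder and lowered it gently until the T-head entered the slot. I then pressed it to about 21 mm below the plate, turned it a quarter turn (-90°) and let it spring up.

**What the checks showed**
- **Finding the slot:** first contact gave about 6 N upward, then 6 N sideways. A 1 mm correction took the side force to zero.
- **Height:** on rising, the key met a firm stop at the catch height, about 14 mm below the plate's top. A further pull-up test read about 10 N of resistance, then I released it. The height relies on the key not having slipped in the grip.
- **Final pictures:** both cameras show the key upright, its handle along jig y and parallel to the keeper strips, with the gripper clear. They did not cover the rest of the bench. I last saw the pin in place right after lifting the key, and I did not look at it again.

**What disagreed**
- **Key in the grip:** the two cameras differed by about 3 mm on how far the key sat off-centre in the grip, so I used about 3 mm. This gave side forces of no more than 3 N in the readings taken during the turn.
- **Arm not fully still:** it was drifting very slightly (under 0.06 rad/s) at hand-in, well away from everything.

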